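Rock a plug-in module out of its test dock

TASK

Get the plug-in module out of its test dock. First set the empty parts tray down on the desk between the dock and the multimeter, in line with the dock and square to it and touching neither, ready for the module. Then free the tightly fitting module by rocking it side to side along its length, terminal end up first and then the plain end up, without lifting the unfastened dock off the desk or shoving the multimeter, and finish while holding the module level, just clear above its slot.

Things in the scene. Friction and masses are not known exactly. Their poses are not given: they have to be found in the camera images.
- dock: Test dock, 1.0 kg, standing loose on the desk: dark steel plate 90 (x) x 120 (y) x 8 mm, on it a black slotted housing 36 x 82 mm, top 34 mm above the desk; grey block 14 x 30 mm, 20 mm high, behind it. Origin: centre of underside; z up, y along the slot. Slot centred, 12 mm wide, 62 mm long, floor 10 mm above the desk.
- slot_mouth (a point): Centre of the slot's mouth, 34 mm above the desk; axes as the dock's. The slot lets the seated module tilt about 8 degrees either way along y, so each rock raises one end by several mm while the other stays gripped. The module is out of the slot when its origin is above this point.
- rollers (a point): Point in the slot 24 mm above the desk, midway between two pairs of sprung rollers at y = -20 and +20 mm that pinch the blade in x. Each pair holds it by friction, about 7 N, at any height until the blade's lower edge has passed. A straight pull against both pairs lifts the dock too; against one pair the dock stays down.
- module: Plug-in module, 140 g, seated in the dock, axes as the dock's, origin 10 mm above the desk. Origin: centre of the lower edge of its brass blade (8 mm in x, 50 in y). Grey body 28 mm (x), y -30 to +18, z 28 to 72 mm (underside 4 mm above the housing when seated); lower black terminal block with two screws at its +y end, to y = +30, top z = 52 mm.
- grip_point (a point): On the module's axis, 56 mm above its origin, in the grey block. Grip here from above across the 28 mm sides (fingers closing along x). Axes as the module's.
- tray: Empty open parts tray of grey plastic, 56 (x) x 76 (y) x 28 mm high, walls 4 mm, 90 g. Origin: centre of its underside. It can be gripped over its 56 mm width or by a wall. A tall monitor stands on the desk to the left of it (y above about 0.1 m): come to it from the right.
- multimeter: Black and yellow hand multimeter lying on its back, 128 (x) x 70 (y) x 40 mm high, to the right (-y) of the dock and turned nearly like it. Origin: centre of its underside.
Not all that is in view belongs to the job. What is shaped like the tray but blue, red or turquoise is not meant.

How it is judged:
By the outcome, as a careful person would: the job done as asked, in the order asked, and still so for the second after the job is handed in, while the arm keeps its last pose, push and grip.
It also fails if it takes over 58 s, if anything falls off the work surface, if the arm or the gripper's body presses on something with over 40 N, if the wrist force passes 120 N, or if a joint passes its speed limit or range.

ROBOT

A 7-joint arm with a two-finger parallel gripper is mounted at the origin on a cart in front of the work surface, level with it; the furniture and walls round the work are solid. World frame = base frame: x ahead of the robot, y to its left, z up, the work surface at z = 0. Lengths are in m, angles in rad, forces in N, time in s.
With the tool pointing down it reaches from about 0.425 to 0.875 m from the base axis. Payload 8.4 kg.
Tool frame: the origin (TCP) lies midway between the tips of the shut fingers; the grasp point (between the pads) lies 19 mm behind it; z points along the fingers, y is the line along which they close (so a half turn about z gives the same grasp; the last joint's range is limited). The gripper opens to 85 mm and grips with 20 to 120 N. Pads are 22 mm wide; open, the fingers measure 114 mm over their backs; the gripper's body (76 mm by 85 mm) begins 54 mm behind the grasp point. The pads swing forward as they close: fully open they stand 13 mm farther back than shut.
Start: joints at [1.036, 0.333, 0.04, 1.465, -0.013, 1.343, -0.059], TCP at [0.274, -0.589, 0.231] pointing down, gripper open.
Joint ranges: [-2.58, 2.58], [-0.38, 2.09], [-1.3, 1.39], [0.25, 2.4], [-1.5, 4.64], [0.08, 2.09], [-2.65, 2.65]. Speed limits (rad/s): [2.22, 2.22, 2.79, 2.79, 3.14, 3.14, 3.14].

INTERFACE

Orientations are given as a unit quaternion [w, x, y, z].
In Python, from plant import arm, imaging gives the robot as it stands.
- The arm moves only by the tool arm_command, never from a script. Its arguments are lists of equal length, an entry for each row: "twist": the turn, a rotation vector about the tool's x, y, z in parts of the range, where 1.0 means 2 rad, a list of three; "travel": the shift along the tool's x, y, z in a scale on which 1.0 is 0.75 m, a list of three; "gripper": the opening, from 0 (shut) to 1 (fully open). A call has 1 to 12 rows; each row is the pose to reach, as a shift and turn from the pose commanded when the call began, along the tool's axes at that moment; what a row does not reach only later rows make up. A row lasts 1/8 s, in which the tool goes at most 62.5 mm and 10.7 degrees, less where a joint would pass 70% of its speed; a pose out of reach is approached as far as the arm can. A call with a gripper value outside its range is refused whole. The fingers move at their own pace and stop on an object; "force" is the grip in N (left out, the last holds). Time passes only in rows, so rows that repeat a pose let the fingers close. It gives the time, the measured TCP pose, the force, the opening and the grip force at its end, in the units of the state.
- arm.get_state(): the state, without advancing time (a new reading comes with each control period).
- imaging.get_image(name): name is "scene" or "top" or "wrist"; returns a dict with "pixels" (400x640x3 uint8, blue, green, red), "fovy" (degrees; the focal length in pixels is half the picture's height over the tangent of half this angle, whatever the lens; pixels are square), "cx", "cy" (the principal point, pixels), "dist_coeffs" ([k1, k2, p1, p2, k3] as OpenCV has them; the pictures are not rectified), "world_from_camera" (4x4, takes a point from camera to world coordinates). Camera axes: x right, y down, z forward; pixel columns grow to the right and rows downward; lengths in m; the calibration is good to about 2 mm. A picture is of the moment at which its call begins. There is no depth.
- arm.close_job(): hands the job in; it is judged then, once.
The state is a dict: "time": time; "joints": joint angles; "qd": joint speeds; "joint_torque": joint torques, N m; "ee_pos": TCP position; "tool_rot": TCP orientation; "contact_force": force on the tool from outside, world axes, zero at the start; "torque": the same for the moment, N m; "finger_gap": finger opening in m; "gripper_force": force on a finger pad.
Only numpy, scipy, OpenCV 4.12 (cv2) and the standard library are available. Lean on these libraries where they do the work, as an engineer would, in place of code of your own. Each camera call takes 0.05 s, during which the arm holds its last target. There are 200 camera calls.

## Working session

There is one attempt and no reset: what is moved stays moved. The work goes in short steps, Python scripts to look and compute and a tool call to move; the robot and the scene stay as the last step left them, time stands still between calls to the robot, and variables do not carry over. Pictures are saved under pics/ and viewed, at most 10 in all, crops included, and the job is handed in when it is done.

Besides the shell and the picture viewer there is one more tool, called after "Call:" as name(argument=value, ...), one argument or row to a line, values as JSON. arm_command: Moves the arm, as the interface text tells. Its arguments: {"type":"object","properties":{"twist":{"type":"array","items":{"type":"array","items":{"type":"number"}}},"travel":{"type":"array","items":{"type":"array","items":{"type":"number"}}},"gripper":{"type":"array","items":{"type":"number"}},"force":{"type":"number"}},"required":["twist","travel","gripper"]}

```bash
ls; mkdir -p pics
cat > h.py <<'E'
import numpy as np, cv2
from plant import arm, imaging
from scipy.spatial.transform import Rotation as R
def K(im):
    f=200/np.tan(np.radians(im["fovy"])/2)
    return np.array([[f,0,im["cx"]],[0,f,im["cy"]],[0,0,1.]])
def ray(im,uv):
    uv=np.array(uv,float).reshape(-1,1,2)
    p=cv2.undistortPoints(uv,K(im),np.array(im["dist_coeffs"])).reshape(-1,2)
    T=np.array(im["world_from_camera"])
    return T[:3,3],np.c_[p,np.ones(len(p))]@T[:3,:3].T
def onz(im,uv,z):
    o,d=ray(im,uv); return o+d*((z-o[2])/d[:,2])[:,None]
def proj(im,P):
    T=np.linalg.inv(np.array(im["world_from_camera"]))
    r,_=cv2.Rodrigues(T[:3,:3])
    return cv2.projectPoints(np.array(P,float).reshape(-1,1,3),r,T[:3,3],K(im),np.array(im["dist_coeffs"]))[0].reshape(-1,2)
def rot(s=None):
    q=(s or arm.get_state())["tool_rot"]; return R.from_quat([q[1],q[2],q[3],q[0]])
E
python3 - <<'E'
from h import *
np.set_printoptions(precision=3,suppress=True)
for n in("scene","top"):
    im=imaging.get_image(n); cv2.imwrite(f"pics/{n}0.png",im["pixels"]); print(n,im["fovy"],im["cx"],im["cy"],im["dist_coeffs"]);print(im["world_from_camera"])
s=arm.get_state()
for k,v in s.items(): print(k,np.array(v))
print(rot().as_matrix())
E
```

```text
pics
scene 51.326467242605275 314.30788093189744 204.23344563837864 [-0.084  0.     0.     0.     0.   ]
[[-0.771 -0.489  0.408 -0.031]
 [-0.636  0.605 -0.478  0.509]
 [-0.013 -0.628 -0.778  1.042]
 [ 0.     0.     0.     1.   ]]
top 47.64455581782909 321.65546147270396 199.53667505829958 [-0.122  0.     0.     0.     0.   ]
[[ 0.003 -0.978  0.21   0.15 ]
 [-1.    -0.003  0.004 -0.1  ]
 [-0.003 -0.21  -0.978  1.753]
 [ 0.     0.     0.     1.   ]]
time 0.1
joints [ 1.036  0.334  0.04   1.466 -0.013  1.343 -0.059]
qd [ 0.003 -0.002 -0.002 -0.004 -0.001  0.002  0.   ]
joint_torque [  0.005 -66.001   1.371 -40.647   0.017   0.009  -0.   ]
ee_pos [ 0.274 -0.589  0.23 ]
tool_rot [-0.001  0.976  0.216 -0.   ]
contact_force [-0.018  0.391 -1.03 ]
torque [-0.01   0.005  0.023]
gripper_force 0.0
finger_gap 0.08509205476836548
[[ 0.907  0.422 -0.001]
 [ 0.422 -0.907  0.001]
 [-0.    -0.001 -1.   ]]
```

View pics/scene0.png

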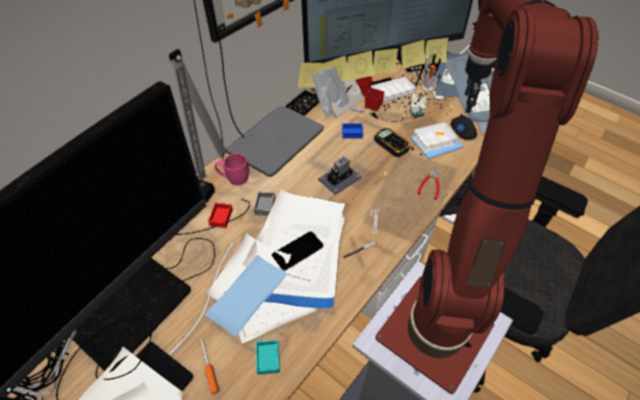

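View pics/top0.png

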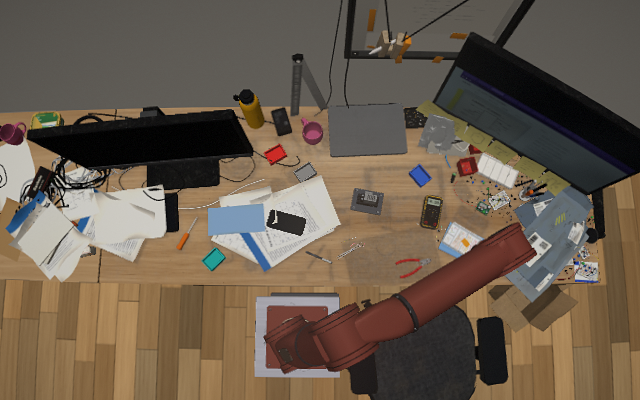

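The scene picture shows the grey tray near (264,203), the dock with module near (340,177) and the multimeter near (393,142). In the top picture they are at (305,173), (367,200) and (430,211). The blue, red and turquoise trays are decoys.

Run:
```python
from h import *
np.set_printoptions(precision=3,suppress=True)
t=imaging.get_image("top"); s=imaging.get_image("scene"); w=imaging.get_image("wrist")
print("top",onz(t,[(305,173),(367,200),(430,211)],.03))
print("scene",onz(s,[(264,203),(340,177),(393,142)],.03))
T=np.array(w["world_from_camera"]);print(T,w["fovy"],w["cx"],w["cy"],w["dist_coeffs"])
st=arm.get_state(); r=rot(st)
print("cam in tool",r.inv().apply(T[:3,3]-st["ee_pos"]), r.inv().as_matrix()@T[:3,:3])
a=cv2.resize(t["pixels"][140:240,260:480],None,fx=3.6,fy=3.6,interpolation=cv2.INTER_CUBIC)
cv2.imwrite("pics/topc.png",a)
```

```text
top [[ 0.627 -0.028  0.03 ]
 [ 0.519 -0.27   0.03 ]
 [ 0.476 -0.516  0.03 ]]
scene [[ 0.625 -0.017  0.03 ]
 [ 0.507 -0.255  0.03 ]
 [ 0.462 -0.509  0.03 ]]
[[ 0.422 -0.867 -0.264  0.341]
 [-0.906 -0.404 -0.122 -0.558]
 [-0.001  0.291 -0.957  0.373]
 [ 0.     0.     0.     1.   ]] 67.1965262038044 321.3667008116683 193.96964828293454 [0.009 0.    0.    0.    0.   ]
cam in tool [ 0.074  0.    -0.142] [[ 0.    -0.957 -0.291]
 [ 1.     0.     0.   ]
 [-0.    -0.291  0.957]]
```

The rows are not in the units I measure in: shifts go in shares of 0.75 m and turns go in shares of 2 rad. I convert before sending: 0.358 m / 0.75 = 0.4773, 0.32 m / 0.75 = 0.4267.

Call:
arm_command(
  twist=[
    [0,0,0],
    [0,0,0],
    [0,0,0],
    [0,0,0],
    [0,0,0],
    [0,0,0],
    [0,0,0],
    [0,0,0],
    [0,0,0],
  ],
  travel=[
    [0,0,-0.0667],
    [0.0667,-0.0333,-0.0933],
    [0.1333,-0.0667,-0.0933],
    [0.2067,-0.1067,-0.0933],
    [0.28,-0.1467,-0.0933],
    [0.3533,-0.184,-0.0933],
    [0.4267,-0.2213,-0.0933],
    [0.4773,-0.248,-0.0933],
    [0.4773,-0.248,-0.0933],
  ],
  gripper=[1,1,1,1,1,1,1,1,1],
)

```text
time: 1.38
ee_pos: [0.5227, -0.2652, 0.3011]
tool_rot: [-0.001, 0.976, 0.22, 0.0]
contact_force: [0.2, -0.0, -0.2]
finger_gap: 0.0852
gripper_force: 0.0
```

Run:
```python
from h import *
np.set_printoptions(precision=3,suppress=True)
w=imaging.get_image("wrist");st=arm.get_state();print(st["time"],st["ee_pos"],st["joints"])
cv2.imwrite("pics/w1.png",w["pixels"]);np.save("w1.npy",w,allow_pickle=True)
```

```text
1.425 [ 0.521 -0.268  0.301] [ 0.581  0.188 -0.212  1.508  0.039  1.45  -0.764]
```

View pics/w1.png

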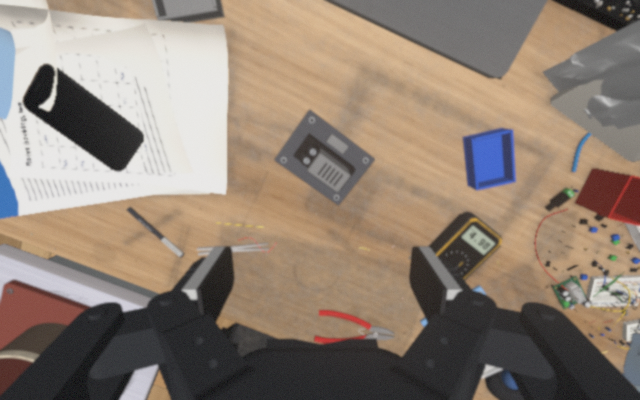

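The wrist view shows the dock plate with corners near (277,155), (311,110), (374,160) and (338,203). The terminal block is at the left end of the module, the multimeter is near (468,245), and the edge of the tray is at (188,5).

Run:
```python
from h import *
np.set_printoptions(precision=4,suppress=True)
w=np.load("w1.npy",allow_pickle=True).item();px=w["pixels"]
hsv=cv2.cvtColor(px,cv2.COLOR_BGR2HSV)
def rect(mask,box,z,name):
    x0,y0,x1,y1=box;m=np.zeros_like(mask);m[y0:y1,x0:x1]=mask[y0:y1,x0:x1]
    m=cv2.morphologyEx(m,cv2.MORPH_CLOSE,np.ones((7,7)));m=cv2.morphologyEx(m,cv2.MORPH_OPEN,np.ones((5,5)))
    cs,_=cv2.findContours(m,cv2.RETR_EXTERNAL,cv2.CHAIN_APPROX_NONE);c=max(cs,key=cv2.contourArea)
    P=onz(w,c.reshape(-1,2),z)[:,:2]
    r=cv2.minAreaRect((P*1000).astype(np.float32));print(name,r,cv2.boundingRect(c));print(cv2.boxPoints(r))
dark=((hsv[...,1]<70)&(hsv[...,2]<140)).astype(np.uint8)*255
rect(dark,(255,90,395,220),.008,"plate")
mm=((hsv[...,2]<70)|((hsv[...,1]>150)&(hsv[...,2]>120))).astype(np.uint8)*255
rect(mm,(425,200,510,290),.02,"meter")
o=np.hstack([cv2.resize(px[90:220,255:395],None,fx=3,fy=3,interpolation=2),cv2.resize(px[200:290,425:515],(380,390),interpolation=2)])
cv2.imwrite("pics/c1.png",o)
```

```text
plate ((519.70849609375, -271.6244201660156), (121.37227630615234, 90.508056640625), 78.24098205566406) (276, 112, 97, 92)
[[ 463.0366 -321.8144]
 [ 551.6453 -340.2596]
 [ 576.3804 -221.4345]
 [ 487.7717 -202.9893]]
meter ((486.341552734375, -528.0978393554688), (108.314453125, 74.98060607910156), 63.190826416015625) (432, 214, 49, 72)
[[ 428.4549 -559.525 ]
 [ 495.3762 -593.3428]
 [ 544.2281 -496.6707]
 [ 477.3069 -462.8529]]
```

View pics/c1.png

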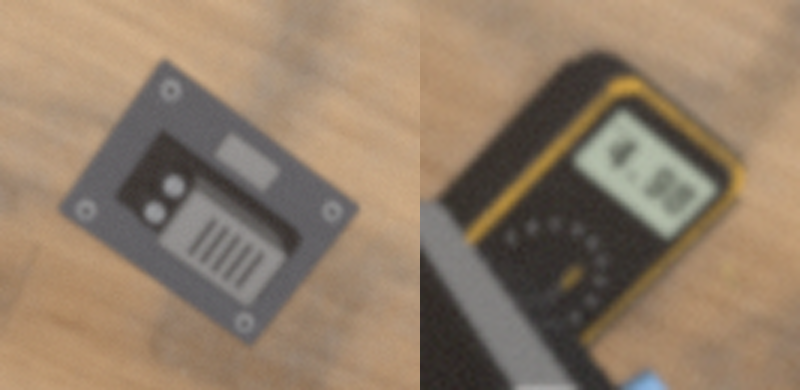

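To row units: 0.125 m / 0.75 = 0.1667, -0.123 m / 0.75 = -0.164.

Call:
arm_command(
  twist=[
    [0,0,0],
    [0,0,0],
    [0,0,0],
    [0,0,0],
    [0,0,0],
  ],
  travel=[
    [0.0533,-0.0533,0.0133],
    [0.1067,-0.1067,0.0267],
    [0.1667,-0.164,0.04],
    [0.1667,-0.164,0.04],
    [0.1667,-0.164,0.04],
  ],
  gripper=[1,1,1,1,1],
)

```text
time: 2.05
ee_pos: [0.5814, -0.1071, 0.2712]
tool_rot: [0.0, 0.977, 0.215, -0.0]
contact_force: [-0.2, 0.3, 0.4]
finger_gap: 0.0855
gripper_force: 0.0
```

```bash
cat > m.py <<'E'
from h import *
np.set_printoptions(precision=4,suppress=True)
def rect(w,mask,box,z,name):
    x0,y0,x1,y1=box;m=np.zeros_like(mask);m[y0:y1,x0:x1]=mask[y0:y1,x0:x1]
    m=cv2.morphologyEx(m,cv2.MORPH_CLOSE,np.ones((7,7)));m=cv2.morphologyEx(m,cv2.MORPH_OPEN,np.ones((5,5)))
    cs,_=cv2.findContours(m,cv2.RETR_EXTERNAL,cv2.CHAIN_APPROX_NONE);c=max(cs,key=cv2.contourArea)
    P=onz(w,c.reshape(-1,2),z)[:,:2]
    r=cv2.minAreaRect((P*1000).astype(np.float32));print(name,r,cv2.boundingRect(c));print(cv2.boxPoints(r));return c,r
E
python3 - <<'E'
from m import *
w=imaging.get_image("wrist");st=arm.get_state();print(st["time"],st["ee_pos"],st["joints"])
np.save("w2.npy",w,allow_pickle=True)
u=proj(w,[.627,-.02,.02])[0].astype(int);print(u)
px=w["pixels"].copy();x0,y0=max(u[0]-90,0),max(u[1]-90,0)
c=px[y0:y0+180,x0:x0+180];print(x0,y0)
# meter left edge in first picture
w1=np.load("w1.npy",allow_pickle=True).item();h=cv2.cvtColor(w1["pixels"],cv2.COLOR_BGR2HSV)
pts=[]
for r in range(222,246,2):
    row=h[r,425:480,2].astype(int);pts.append((425+np.argmax(row<90),r))
P=onz(w1,pts,.02);print(P[:,:2])
a=np.polyfit(P[:,0],P[:,1],1);print("meter edge y=",a,np.degrees(np.arctan(a[0])))
yaw=np.radians(-11.76);R2=np.array([[np.cos(yaw),-np.sin(yaw)],[np.sin(yaw),np.cos(yaw)]]);print("edge in dock frame",(P[:,:2]-[.5197,-.2716])@R2)
cv2.imwrite("pics/c2.png",cv2.resize(c,None,fx=3,fy=3,interpolation=2))
E
```

```text
2.1 [ 0.5813 -0.1078  0.2714] [ 0.3818  0.2164 -0.3243  1.5394  0.0705  1.3973 -1.0857]
[272  98]
182 8
[[ 0.5182 -0.4857]
 [ 0.5141 -0.4848]
 [ 0.51   -0.4838]
 [ 0.5059 -0.4828]
 [ 0.5025 -0.4832]
 [ 0.4983 -0.4822]
 [ 0.4942 -0.4813]
 [ 0.49   -0.4803]
 [ 0.4859 -0.4793]
 [ 0.4817 -0.4783]
 [ 0.4774 -0.4773]
 [ 0.4732 -0.4763]]
meter edge y= [-0.2038 -0.3802] -11.519779682612754
edge in dock frame [[ 0.0421 -0.2099]
 [ 0.038  -0.2098]
 [ 0.0338 -0.2097]
 [ 0.0296 -0.2096]
 [ 0.0263 -0.2107]
 [ 0.022  -0.2106]
 [ 0.0178 -0.2105]
 [ 0.0135 -0.2103]
 [ 0.0092 -0.2102]
 [ 0.0049 -0.2101]
 [ 0.0005 -0.21  ]
 [-0.0038 -0.2099]]
```

View pics/c2.png

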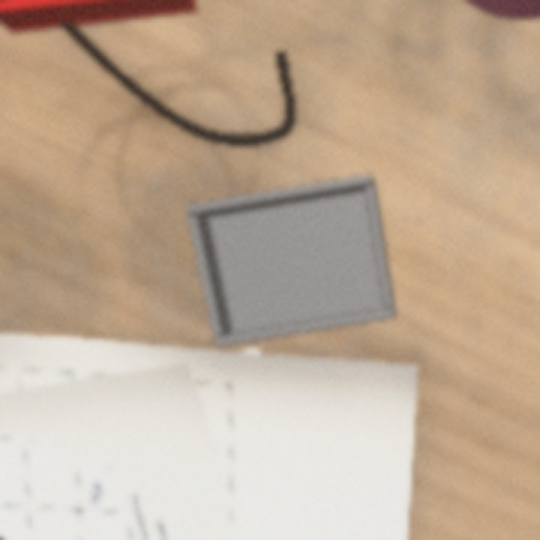

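The crop shows the grey tray lying free, with rim corners near crop pixels (190,207), (373,178), (395,315) and (218,343). A loose cable lies beyond it and paper just below it.

Run:
```python
from m import *
w=np.load("w2.npy",allow_pickle=True).item();h=cv2.cvtColor(w["pixels"],cv2.COLOR_BGR2HSV).astype(int)
print(h[95,270],h[150,270],h[110,200])
m=((h[...,1]<45)&(h[...,2]<190)).astype(np.uint8)*255
c,r=rect(w,m,(225,60,325,126),.028,"tray")
c4=np.array([(190,207),(373,178),(395,315),(218,343)])/3+[182,8]
print(onz(w,c4,.028)[:,:2]*1000, c4)
st=arm.get_state();M=rot(st).as_matrix();print(M,st["ee_pos"])
```

```text
[ 20   5 150] [ 23  10 233] [ 16  75 176]
tray ((632.750732421875, -26.734230041503906), (59.34819412231445, 76.32489013671875), 33.70937728881836) (245, 67, 68, 59)
[[586.8865 -11.4568]
 [629.2454 -74.9487]
 [678.615  -42.0116]
 [636.2561  21.4803]]
[[636.5125  18.0496]
 [677.0149 -43.6749]
 [633.149  -73.1731]
 [591.9178 -11.102 ]] [[245.3333  77.    ]
 [306.3333  67.3333]
 [313.6667 113.    ]
 [254.6667 122.3333]]
[[ 0.9078  0.4193 -0.0002]
 [ 0.4193 -0.9078 -0.001 ]
 [-0.0006  0.0008 -1.    ]] [ 0.5813 -0.1078  0.2714]
```

Tray: centre about (0.634, -0.027), yaw about 33.5°, sizes 59x76 by contour, so it checks out. The tray target is the midpoint of the gap in the dock frame, about y = -0.135. I turn the tool to the tray and move above it.

To row units: 0.15 m / 0.75 = 0.2, 0.082 m / 0.75 = 0.1093, -1.723 rad / 2 = -0.8615.

Call:
arm_command(
  twist=[
    [0,0,-0.085],
    [0,0,-0.17],
    [0,0,-0.255],
    [0,0,-0.34],
    [0,0,-0.425],
    [0,0,-0.51],
    [0,0,-0.595],
    [0,0,-0.68],
    [0,0,-0.765],
    [0,0,-0.83],
    [0,0,-0.8615],
    [0,0,-0.8615],
  ],
  travel=[
    [0.0267,-0.0133,0],
    [0.0533,-0.0267,0],
    [0.08,-0.04,0],
    [0.1093,-0.0533,0],
    [0.1093,-0.068,0],
    [0.1093,-0.068,0.0267],
    [0.1093,-0.068,0.0667],
    [0.1093,-0.068,0.1067],
    [0.1093,-0.068,0.1467],
    [0.1093,-0.068,0.1733],
    [0.1093,-0.068,0.2],
    [0.1093,-0.068,0.2],
  ],
  gripper=[1,1,1,1,1,1,1,1,1,1,1,1],
)

```text
time: 3.6
ee_pos: [0.6335, -0.0272, 0.1199]
tool_rot: [-0.001, 0.474, 0.881, -0.001]
contact_force: [0.1, -0.5, 0.4]
finger_gap: 0.0855
gripper_force: 0.0
```

Run:
```python
from m import *
w=imaging.get_image("wrist");st=arm.get_state();print(st["time"],np.array(st["ee_pos"]),st["joints"],st["contact_force"]);M=rot(st).as_matrix();print(M)
print("tool y angle",np.degrees(np.arctan2(M[1,1],M[0,1])))
np.save("w3.npy",w,allow_pickle=True);cv2.imwrite("pics/w3.png",w["pixels"])
```

```text
3.65 [ 0.6343 -0.0266  0.1212] [ 0.4225  0.4449 -0.5834  1.6083  0.2612  1.1682  0.3644] [ 0.5959 -0.7544  1.2235]
[[-0.5512  0.8344 -0.001 ]
 [ 0.8344  0.5512 -0.0006]
 [ 0.     -0.0012 -1.    ]]
tool y angle 33.446355459462026
```

View pics/w3.png

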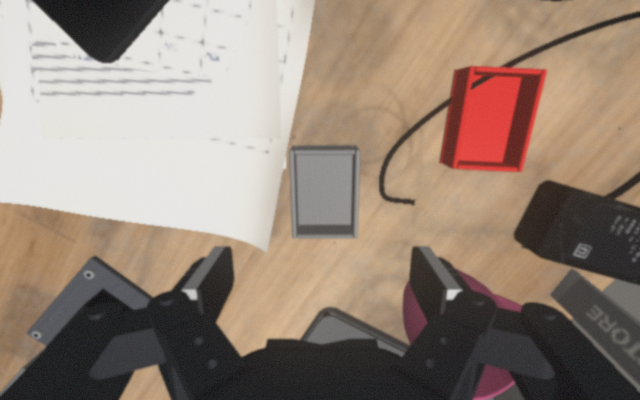

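The tray is centred between the fingers and square to them, with rim corners near (290,147), (358,147), (357,237) and (293,238). I measure it again before descending.

Run:
```python
from m import *
w=np.load("w3.npy",allow_pickle=True).item();h=cv2.cvtColor(w["pixels"],cv2.COLOR_BGR2HSV).astype(int)
m=((h[...,1]<45)&(h[...,2]<195)).astype(np.uint8)*255
c,r=rect(w,m,(283,138,370,246),.028,"tray")
print(onz(w,[(290,147),(358,147),(357,237),(293,238)],.028)[:,:2]*1000)
```

```text
tray ((632.8638305664062, -23.93680191040039), (56.82876205444336, 77.1753158569336), 33.64374542236328) (287, 146, 73, 92)
[[587.8303  -7.555 ]
 [630.5875 -71.8033]
 [677.8973 -40.3186]
 [635.1401  23.9297]]
[[590.2951  -6.8494]
 [634.317   22.3089]
 [677.9415 -40.29  ]
 [633.1218 -71.1672]]
```

To row units: 0.117 m / 0.75 = 0.156, 0.003 m / 0.75 = 0.004.

Call:
arm_command(
  twist=[
    [0,0,0],
    [0,0,0],
    [0,0,0],
    [0,0,0],
    [0,0,0],
    [0,0,0],
    [0,0,0],
    [0,0,0],
    [0,0,0],
  ],
  travel=[
    [0.004,0.0013,0.0667],
    [0.004,0.0013,0.12],
    [0.004,0.0013,0.1467],
    [0.004,0.0013,0.156],
    [0.004,0.0013,0.156],
    [0.004,0.0013,0.156],
    [0.004,0.0013,0.156],
    [0.004,0.0013,0.156],
    [0.004,0.0013,0.156],
  ],
  gripper=[1,1,1,1,0.5,0.5,0.5,0.5,0.5],
  force=30,
)

```text
time: 4.78
ee_pos: [0.6353, -0.0217, 0.0066]
tool_rot: [0.002, 0.472, 0.881, 0.0]
contact_force: [-2.3, -1.0, 6.8]
finger_gap: 0.0553
gripper_force: 32.1
```

To row units: -0.328 m / 0.75 = -0.4373, -0.15 m / 0.75 = -0.2, 0.79 rad / 2 = 0.395.

Call:
arm_command(
  twist=[
    [0,0,0],
    [0,0,0],
    [0,0,0],
    [0,0,0.045],
    [0,0,0.095],
    [0,0,0.145],
    [0,0,0.195],
    [0,0,0.245],
    [0,0,0.295],
    [0,0,0.345],
    [0,0,0.395],
    [0,0,0.395],
  ],
  travel=[
    [0,0,-0.04],
    [0,0,-0.1067],
    [0,0,-0.1733],
    [-0.0267,-0.04,-0.2],
    [-0.0667,-0.092,-0.2],
    [-0.1067,-0.1467,-0.2],
    [-0.1467,-0.2013,-0.2],
    [-0.1867,-0.256,-0.2],
    [-0.2267,-0.3107,-0.2],
    [-0.2667,-0.3667,-0.2],
    [-0.3,-0.412,-0.2],
    [-0.3187,-0.4373,-0.2],
  ],
  gripper=[0.5,0.5,0.5,0.5,0.5,0.5,0.5,0.5,0.5,0.5,0.5,0.5],
)

```text
time: 6.28
ee_pos: [0.4925, -0.4046, 0.1548]
tool_rot: [0.0, 0.776, 0.631, -0.0]
contact_force: [0.9, 0.8, 0.4]
finger_gap: 0.0554
gripper_force: 32.8
```

Run:
```python
from m import *
w=imaging.get_image("wrist");st=arm.get_state();print(st["time"],np.array(st["ee_pos"]),st["joints"],st["contact_force"],st["finger_gap"]);M=rot(st).as_matrix();print(M)
print("tool y angle",np.degrees(np.arctan2(M[1,1],M[0,1])))
np.save("w4.npy",w,allow_pickle=True);cv2.imwrite("pics/w4.png",w["pixels"])
h=cv2.cvtColor(w["pixels"],cv2.COLOR_BGR2HSV).astype(int)
```

```text
6.325 [ 0.4912 -0.407   0.1545] [ 0.8616  0.3766 -0.3062  1.5791  0.1209  1.2038  0.327 ] [-2.4712 -2.1837 -1.0931] 0.05529115401758423
[[ 0.2037  0.979  -0.0004]
 [ 0.979  -0.2037 -0.0018]
 [-0.0018 -0.0001 -1.    ]]
tool y angle -11.752528398366337
```

View pics/w4.png

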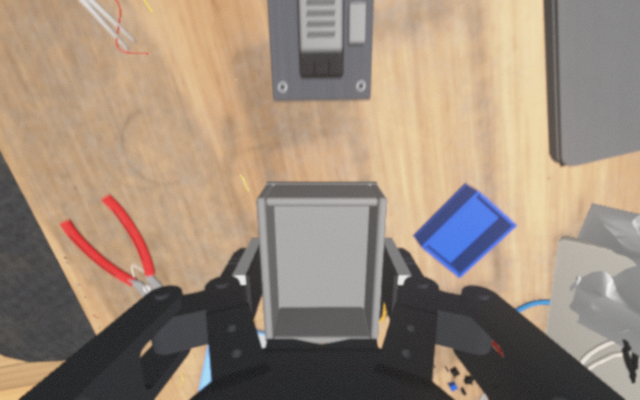

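The tray is held level and square in the gripper. Ahead of it the dock's near plate edge runs from (274,100) to (370,99), and the blue decoy tray at (465,230) is clear of the spot. I check the alignment against that edge.

Run:
```python
from m import *
w=np.load("w4.npy",allow_pickle=True).item();px=w["pixels"];h=cv2.cvtColor(px,cv2.COLOR_BGR2HSV).astype(int)
g=h[...,1]
L=[];Rr=[];B=[]
for r in range(30,90,4):
    row=np.convolve(g[r,240:400],np.ones(3)/3,'same'); ix=np.where(row<55)[0];L.append((240+ix[1],r));Rr.append((240+ix[ix<150][-2],r))
for c in range(292,352,5):
    col=np.convolve(g[60:140,c],np.ones(3)/3,'same');k=np.where(col<55)[0];B.append((c,60+k[k<70][-2]))
yaw=np.radians(-11.76);R2=np.array([[np.cos(yaw),-np.sin(yaw)],[np.sin(yaw),np.cos(yaw)]])
for n,p in(("L",L),("R",Rr),("B",B)):
    P=(onz(w,p,.008)[:,:2]-[.5197,-.2716])@R2*1000;print(n,p[0],p[-1]);print(P[::3])
# meter in the top picture unobstructed? print tray rim in tool frame
st=arm.get_state();zr=st["ee_pos"][2]-.004+.028
P=(onz(w,[(258,198),(386,196),(383,340),(264,340)],zr)[:,:2]-[.5197,-.2716])@R2*1000;print("held tray rim (approx)",P)
```

```text
L (np.int64(270), 30) (np.int64(273), 86)
[[-43.5787  -2.7652]
 [-44.049  -12.0657]
 [-43.651  -21.571 ]
 [-44.1302 -31.2912]
 [-42.8248 -41.2273]]
R (np.int64(371), 30) (np.int64(369), 86)
[[ 43.2044  -2.6856]
 [ 43.6737 -11.9866]
 [ 43.2744 -21.494 ]
 [ 43.7526 -31.2147]
 [ 43.3431 -41.1546]]
B (292, np.int64(99)) (347, np.int64(98))
[[-26.2828 -59.1431]
 [-12.5526 -59.1265]
 [  1.1784 -58.2429]
 [ 14.9125 -59.1046]]
held tray rim (approx) [[ -25.6552  -99.831 ]
 [  27.2498  -98.9286]
 [  30.3455 -171.6785]
 [ -27.0469 -171.7066]]
```

To row units: 0.149 m / 0.75 = 0.1987, 0.145 m / 0.75 = 0.1933.

Call:
arm_command(
  twist=[
    [0,0,0],
    [0,0,0],
    [0,0,0],
    [0,0,0],
    [0,0,0],
    [0,0,0],
    [0,0,0],
  ],
  travel=[
    [0,0,0.0667],
    [0,0,0.1333],
    [0,0,0.1733],
    [0,0,0.1933],
    [0,0,0.1987],
    [0,0,0.1987],
    [0,0,0.1987],
  ],
  gripper=[0.5,0.5,0.5,0.5,0.5,0.5,0.5],
)

```text
time: 7.2
ee_pos: [0.4947, -0.402, 0.0065]
tool_rot: [0.001, 0.774, 0.633, 0.001]
contact_force: [-0.1, 1.7, 3.5]
finger_gap: 0.0555
gripper_force: 33.6
```

To row units: -0.16 m / 0.75 = -0.2133, -0.15 m / 0.75 = -0.2.

Call:
arm_command(
  twist=[
    [0,0,0],
    [0,0,0],
    [0,0,0],
    [0,0,0],
    [0,0,0],
    [0,0,0],
    [0,0,0],
    [0,0,0],
    [0,0,0],
  ],
  travel=[
    [0,0,0],
    [0,0,0],
    [0,0,0],
    [0,0,-0.0267],
    [0,0,-0.08],
    [0,0,-0.1467],
    [0,0,-0.2],
    [0,0,-0.2133],
    [0,0,-0.2133],
  ],
  gripper=[0.8,1,1,1,1,1,1,1,1],
)

```text
time: 8.32
ee_pos: [0.4937, -0.4023, 0.1665]
tool_rot: [0.001, 0.775, 0.632, 0.0]
contact_force: [0.5, -0.1, -0.4]
finger_gap: 0.0851
gripper_force: 0.0
```

Run:
```python
from m import *
w=imaging.get_image("wrist");st=arm.get_state();print(st["time"],np.array(st["ee_pos"]),st["contact_force"],st["finger_gap"]);M=rot(st).as_matrix();print(M)
np.save("w5.npy",w,allow_pickle=True);cv2.imwrite("pics/w5.png",w["pixels"])
t=imaging.get_image("scene")
a=cv2.resize(t["pixels"][90:230,280:440],(640,560),interpolation=2)
cv2.imwrite("pics/s5.png",a)
```

```text
8.375 [ 0.4931 -0.402   0.1651] [-0.2651  0.4045 -0.5957] 0.08523584742570735
[[ 0.2007  0.9797 -0.0004]
 [ 0.9797 -0.2007  0.0002]
 [ 0.0001 -0.0004 -1.    ]]
```

View pics/w5.png

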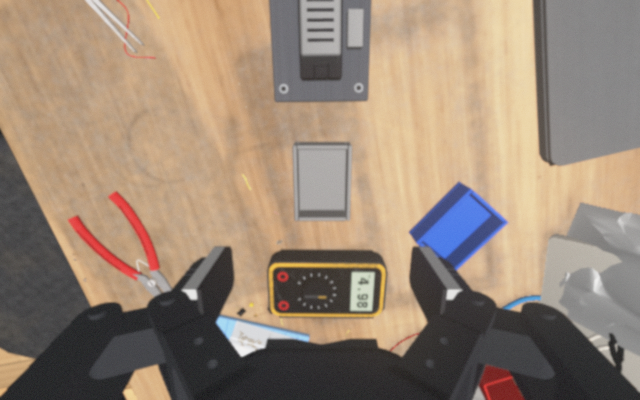

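The tray stands at (322,181), midway between the dock edge (y = 100) and the multimeter (y = 255), and looks square. I check it numerically.

Run:
```python
from m import *
w=np.load("w5.npy",allow_pickle=True).item();h=cv2.cvtColor(w["pixels"],cv2.COLOR_BGR2HSV).astype(int)
m=((h[...,1]<45)&(h[...,2]<200)).astype(np.uint8)*255
c,r=rect(w,m,(283,130,365,235),.028,"tray")
yaw=np.radians(-11.76);R2=np.array([[np.cos(yaw),-np.sin(yaw)],[np.sin(yaw),np.cos(yaw)]])
f=lambda p:(np.array(p)-[.5197,-.2716])@R2*1000
print("tray centre in dock",f(np.array(r[0])/1000))
g=h[...,1];L=[];Rr=[];B=[]
for rr in range(10,92,4):
    row=np.convolve(g[rr,240:400],np.ones(3)/3,'same'); ix=np.where(row<55)[0];L.append((240+ix[1],rr));Rr.append((240+ix[ix<150][-2],rr))
for c in range(292,352,5):
    col=np.convolve(g[60:130,c],np.ones(3)/3,'same');k=np.where(col<55)[0];B.append((c,60+k[k<60][-2]))
for n,p in(("L",L),("R",Rr),("B",B)):
    P=f(onz(w,p,.008)[:,:2]);a=np.polyfit(P[:,1],P[:,0],1) if n!="B" else np.polyfit(P[:,0],P[:,1],1);print(n,P.mean(0),np.median(P,0),"deg",np.degrees(a[0]))
```

```text
tray ((494.4334716796875, -402.6907043457031), (77.60509490966797, 55.2839469909668), 78.41986083984375) (293, 142, 59, 79)
[[ 459.565  -435.1546]
 [ 513.7236 -446.2522]
 [ 529.3019 -370.2268]
 [ 475.1433 -359.1292]]
tray centre in dock [   1.9818 -133.4887]
L [-43.1934 -14.746 ] [-43.2787 -14.3021] deg -0.2972554316789923
R [ 43.4444 -14.4153] [ 43.4054 -13.9676] deg -0.10015912294806203
B [ -0.5891 -57.4711] [ -0.5904 -57.4686] deg 0.20788304151437892
```

To row units: 0.133 m / 0.75 = 0.1773, 0.12 m / 0.75 = 0.16.

Call:
arm_command(
  twist=[
    [0,0,0],
    [0,0,0],
    [0,0,0],
    [0,0,0],
    [0,0,0],
  ],
  travel=[
    [0.0533,0,0],
    [0.12,0,0],
    [0.16,0,0],
    [0.1773,0,0],
    [0.1773,0,0],
  ],
  gripper=[1,1,1,1,1],
)

```text
time: 9.05
ee_pos: [0.5198, -0.2717, 0.1646]
tool_rot: [-0.001, 0.775, 0.633, -0.0]
contact_force: [0.4, -0.4, -0.2]
finger_gap: 0.0853
gripper_force: 0.0
```

Run:
```python
from m import *
w=imaging.get_image("wrist");st=arm.get_state();print(st["time"],np.array(st["ee_pos"]),st["contact_force"]);M=rot(st).as_matrix();print(M)
np.save("w6.npy",w,allow_pickle=True)
p=proj(w,[.5197,-.2716,.06])[0];print(p)
x0,y0=int(p[0])-100,int(p[1])-90;x0=max(x0,0);y0=max(y0,0);print(x0,y0)
cv2.imwrite("pics/c6.png",cv2.resize(w["pixels"][y0:y0+150,x0:x0+200],None,fx=4,fy=4,interpolation=2))
```

```text
9.1 [ 0.5196 -0.2729  0.1647] [ 0.4354  0.1117 -0.2527]
[[ 0.2014  0.9795 -0.001 ]
 [ 0.9795 -0.2014 -0.0001]
 [-0.0003 -0.0009 -1.    ]]
[321.2319 192.4478]
221 102
```

View pics/c6.png

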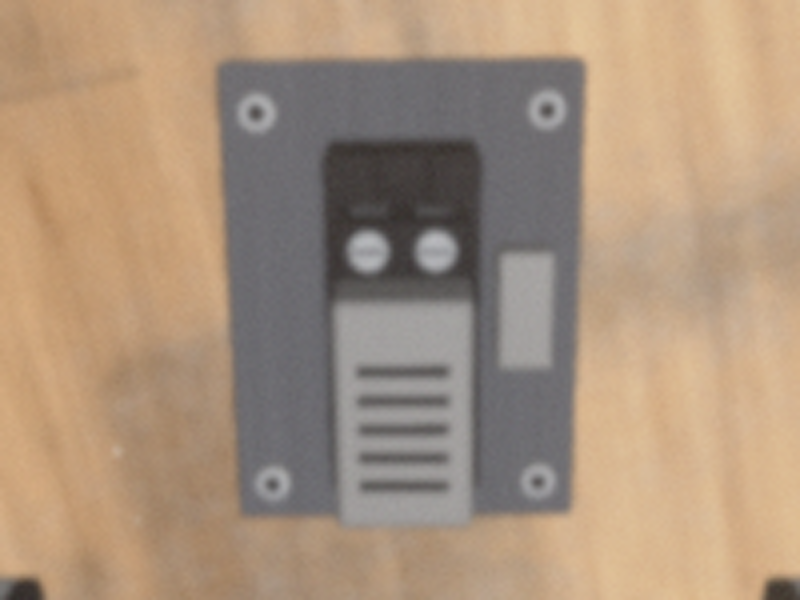

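The crop shows the module from above, with its grey top from (333,300) to (472,524) and the terminal screws at (368,250) and (436,250), toward +y. The dock plate is square in the view.

Run:
```python
from m import *
w=np.load("w6.npy",allow_pickle=True).item()
q=lambda p:np.array(p)/4+[221,102]
P=onz(w,q([(333,300),(474,300),(471,524),(340,524)]),.082)[:,:2]
yaw=np.radians(-11.76);R2=np.array([[np.cos(yaw),-np.sin(yaw)],[np.sin(yaw),np.cos(yaw)]])
f=lambda p:(np.array(p)-[.5197,-.2716])@R2*1000
print(f(P));Q=onz(w,q([(219,62),(585,60),(571,512),(241,516)]),.008)[:,:2];print(f(Q),f(Q).mean(0))
st=arm.get_state();print("tcp in dock",f(np.array(st["ee_pos"])[:2]))
```

```text
[[-13.0905  18.8792]
 [ 13.9897  19.0064]
 [ 14.4021 -27.7863]
 [-12.2329 -27.9187]]
[[-44.1625  59.6375]
 [ 43.9535  60.4959]
 [ 45.9456 -57.4785]
 [-42.9557 -59.0883]] [0.6952 0.8917]
tcp in dock [ 0.1339 -1.2997]
```

Call:
arm_command(
  twist=[
    [0,0,0],
    [0,0,0],
    [0,0,0],
    [0,0,0],
    [0,0,0],
    [0,0,0],
    [0,0,0],
    [0,0,0],
    [0,0,0],
    [0,0,0],
  ],
  travel=[
    [0.0027,0.0007,0.0533],
    [0.0027,0.0007,0.1067],
    [0.0027,0.0007,0.1467],
    [0.0027,0.0007,0.16],
    [0.0027,0.0007,0.16],
    [0.0027,0.0007,0.16],
    [0.0027,0.0007,0.16],
    [0.0027,0.0007,0.16],
    [0.0027,0.0007,0.16],
    [0.0027,0.0007,0.16],
  ],
  gripper=[1,1,1,1,0.5,0.2,0.2,0.2,0.2,0.2],
  force=110,
)

```text
time: 10.35
ee_pos: [0.5216, -0.2704, 0.0466]
tool_rot: [0.001, 0.775, 0.632, 0.0]
contact_force: [-1.9, 0.8, 6.7]
finger_gap: 0.0269
gripper_force: 107.9
```

Run:
```python
from m import *
st=arm.get_state();print(st["time"],np.array(st["ee_pos"]),st["contact_force"],st["torque"],st["finger_gap"],st["gripper_force"]);M=rot(st).as_matrix();print(M)
```

```text
10.35 [ 0.5216 -0.2704  0.0466] [-1.9053  0.8214  6.6672] [0.0993 0.4178 0.0784] 0.02686346689520225 107.9456090927124
[[ 0.2006  0.9797  0.0014]
 [ 0.9797 -0.2006 -0.0011]
 [-0.0008  0.0016 -1.    ]]
```

Gripped: opening 26.9 mm, grip 108 N. Rock 1 is terminal end up, about +7.2° about tool y.

To row units: -0.0031 m / 0.75 = -0.0041, -0.0023 m / 0.75 = -0.0031, 0.125 rad / 2 = 0.0625.

Call:
arm_command(
  twist=[
    [0,0.015,0],
    [0,0.03,0],
    [0,0.0475,0],
    [0,0.0625,0],
    [0,0.0625,0],
    [0,0.0625,0],
  ],
  travel=[
    [-0.0009,0,-0.0008],
    [-0.002,0,-0.0015],
    [-0.0031,0,-0.0023],
    [-0.0041,0,-0.0029],
    [-0.0041,0,-0.0029],
    [-0.0041,0,-0.0029],
  ],
  gripper=[0.2,0.2,0.2,0.2,0.2,0.2],
  force=110,
)

```text
time: 11.1
ee_pos: [0.5208, -0.2746, 0.0489]
tool_rot: [-0.039, 0.774, 0.631, 0.049]
contact_force: [-2.7, -2.3, 9.0]
finger_gap: 0.0268
gripper_force: 109.4
```

```bash
cat > chk.py <<'E'
from m import *
R0=np.array([[.2006,.9797,.0014],[.9797,-.2006,-.0011],[-.0008,.0016,-1]]);p0=np.array([.5216,-.2704,.0466])
for i in range(2):
    st=arm.get_state();M=R0.T@rot(st).as_matrix();d=R0.T@(np.array(st["ee_pos"])-p0)*1000
    A,B=[d+M@np.array([x,0,36.5]) for x in(20,-20)]
    print(st["time"],"tilt",np.degrees(np.arctan2(M[0,2],M[0,0])),"a,b",36.5-A[2],36.5-B[2],"x",(A+B)[0]/2,"F",np.array(st["contact_force"]),"T",np.array(st["torque"]),st["finger_gap"])
    if i==0: imaging.get_image("wrist")
E
python3 chk.py
```

```text
11.1 tilt 7.18780054171954 a,b 5.122659980011356 0.11787601962849692 x 0.3132289690389669 F [-2.686  -2.3452  9.0498] T [-0.4317  0.6353  0.0346] 0.026799080255538472
11.15 tilt 7.179524996397635 a,b 5.120494542976971 0.12144442013148193 x 0.2880645832828712 F [-3.3802 -1.6902  9.369 ] T [-0.407   0.613   0.0341] 0.02689268219975481
```

Rock 1 is good: +7.2°, terminal side up 5 mm, plain side still down, net push downward. Rock 2 is plain end up.

To row units: 0.0074 m / 0.75 = 0.0099, 0.0064 m / 0.75 = 0.0085, -0.25 rad / 2 = -0.125.

Call:
arm_command(
  twist=[
    [0,-0.0155,0],
    [0,-0.0315,0],
    [0,-0.047,0],
    [0,-0.0625,0],
    [0,-0.0785,0],
    [0,-0.094,0],
    [0,-0.11,0],
    [0,-0.125,0],
    [0,-0.125,0],
    [0,-0.125,0],
  ],
  travel=[
    [0.0011,0,-0.0008],
    [0.0021,0,-0.0017],
    [0.0033,0,-0.0024],
    [0.0045,0,-0.0032],
    [0.0059,0,-0.0039],
    [0.0072,0,-0.0044],
    [0.0085,0,-0.0049],
    [0.0099,0,-0.0055],
    [0.0099,0,-0.0055],
    [0.0099,0,-0.0055],
  ],
  gripper=[0.2,0.2,0.2,0.2,0.2,0.2,0.2,0.2,0.2,0.2],
)

```text
time: 12.4
ee_pos: [0.522, -0.265, 0.0523]
tool_rot: [0.039, 0.773, 0.631, -0.048]
contact_force: [-0.0, 2.4, -4.1]
finger_gap: 0.0266
gripper_force: 108.6
```

```bash
cat >> chk.py <<'E'
# slip check: screw blobs in the wrist picture; dock check: plate corner rings onto z=.008
w=imaging.get_image("wrist");g=cv2.cvtColor(w["pixels"],cv2.COLOR_BGR2GRAY)
np.save("w%d.npy"%int(st["time"]*100),w,allow_pickle=True)
sub=g[120:200,270:375];_,b=cv2.threshold(sub,150,255,0)
n,l,s,c=cv2.connectedComponentsWithStats(b)
print([(np.round(c[i]+[270,120],1).tolist(),int(s[i,4])) for i in range(1,n) if 20<s[i,4]<400])
h=cv2.cvtColor(w["pixels"],cv2.COLOR_BGR2HSV)
m=((h[...,1]<60)&(h[...,2]<150)).astype(np.uint8)*255
rect(w,m,(250,80,395,245),.008,"plate")
E
python3 chk.py
```

```text
12.4 tilt -7.0235844048888945 a,b 3.534875946106439 8.42604912868072 x 0.8509246018540573 F [-0.0267  2.4268 -4.0744] T [ 0.6581 -0.0868  0.0365] 0.026585675377059543
12.45 tilt -7.015594986808976 a,b 3.5125236401349724 8.398181547907324 x 0.7934564865386093 F [ 1.1813  3.0649 -3.1671] T [ 0.8383 -0.1137 -0.0067] 0.027107514574013614
[([321.7, 121.0], 317), ([373.2, 146.3], 27)]
plate ((524.055419921875, -249.35751342773438), (83.0287857055664, 88.5543441772461), 78.49208068847656) (250, 123, 144, 122)
[[ 472.3861 -281.2039]
 [ 559.1602 -298.8708]
 [ 575.7247 -217.5111]
 [ 488.9506 -199.8442]]
```

To row units: -0.0089 m / 0.75 = -0.0119, -0.0024 m / 0.75 = -0.0032, 0.255 rad / 2 = 0.1275.

Call:
arm_command(
  twist=[
    [0,0.016,0],
    [0,0.032,0],
    [0,0.048,0],
    [0,0.064,0],
    [0,0.08,0],
    [0,0.0955,0],
    [0,0.1115,0],
    [0,0.1275,0],
    [0,0.1275,0],
    [0,0.1275,0],
  ],
  travel=[
    [-0.0013,0,-0.0008],
    [-0.0027,0,-0.0017],
    [-0.004,0,-0.0024],
    [-0.0055,0,-0.0032],
    [-0.0069,0,-0.0037],
    [-0.0085,0,-0.0043],
    [-0.0101,0,-0.0048],
    [-0.0119,0,-0.0053],
    [-0.0119,0,-0.0053],
    [-0.0119,0,-0.0053],
  ],
  gripper=[0.2,0.2,0.2,0.2,0.2,0.2,0.2,0.2,0.2,0.2],
)

```text
time: 13.75
ee_pos: [0.5204, -0.275, 0.0581]
tool_rot: [-0.04, 0.773, 0.631, 0.05]
contact_force: [0.0, 0.9, -1.1]
finger_gap: 0.0262
gripper_force: 109.3
```

```bash
cat >> chk.py <<'E'
import glob
f0=np.load("w1245.npy",allow_pickle=True).item() if glob.glob("w1245.npy") else w
g0=cv2.cvtColor(f0["pixels"],cv2.COLOR_BGR2GRAY)
q=cv2.goodFeaturesToTrack(g0[150:260,280:365],25,.02,5)+np.float32([280,150])
n,s_,e=cv2.calcOpticalFlowPyrLK(g0,g,q,None);d=(n-q)[s_.ravel()==1].reshape(-1,2)
print("flow of held module",len(d),np.median(d,0),np.round(np.percentile(d,[20,80],axis=0),1).tolist())
E
ls w12*.npy; python3 chk.py
```

```text
w1245.npy
13.75 tilt 7.439034309593647 a,b 14.365699260441001 9.186978822970342 x -0.032607447989120075 F [ 0.0369  0.9437 -1.0656] T [0.3248 0.0572 0.0001] 0.02624099512101631
13.8 tilt 7.430017446075131 a,b 14.373934826018157 9.201451334967246 x 0.0006951926312304124 F [-1.2184  0.3794 -0.975 ] T [0.3002 0.081  0.0173] 0.026443328918113806
[([370.2, 145.0], 60), ([311.6, 187.4], 25)]
plate ((523.934814453125, -249.87628173828125), (78.9273910522461, 89.04391479492188), 78.45697021484375) (251, 128, 135, 117)
[[ 472.4165 -279.6328]
 [ 559.6594 -297.4508]
 [ 575.4531 -220.1198]
 [ 488.2102 -202.3017]]
flow of held module 25 [-0.1056  0.0929] [[-1.3, -0.3], [0.1, 0.2]]
```

To row units: 0.0104 m / 0.75 = 0.0139, 0.009 m / 0.75 = 0.012, -0.13 rad / 2 = -0.065.

Call:
arm_command(
  twist=[
    [0,-0.016,0],
    [0,-0.0325,0],
    [0,-0.049,0],
    [0,-0.065,0],
    [0,-0.081,0],
    [0,-0.0975,0],
    [0,-0.114,0],
    [0,-0.13,0],
    [0,-0.13,0],
    [0,-0.13,0],
  ],
  travel=[
    [0.0016,0,-0.0009],
    [0.0032,0,-0.0017],
    [0.0048,0,-0.0025],
    [0.0065,0,-0.0032],
    [0.0083,0,-0.0039],
    [0.0101,0,-0.0045],
    [0.012,0,-0.0051],
    [0.0139,0,-0.0056],
    [0.0139,0,-0.0056],
    [0.0139,0,-0.0056],
  ],
  gripper=[0.2,0.2,0.2,0.2,0.2,0.2,0.2,0.2,0.2,0.2],
)

```text
time: 15.1
ee_pos: [0.5227, -0.264, 0.0636]
tool_rot: [0.041, 0.773, 0.631, -0.05]
contact_force: [-0.2, 4.1, 5.3]
finger_gap: 0.0265
gripper_force: 109.7
```

```bash
python3 chk.py
```

```text
15.1 tilt -7.3521905706333435 a,b 14.754274140061678 19.87310589349831 x 1.8510861232031122 F [-0.1573  4.0566  5.2883] T [ 1.2962  0.1917 -0.0752] 0.026549279702314393
15.15 tilt -7.343794388498543 a,b 14.676850298245448 19.78987558942746 x 1.728666868842696 F [-0.185   3.3725  3.848 ] T [ 1.0584  0.0387 -0.067 ] 0.02691702229230581
[([321.3, 120.8], 265), ([371.2, 144.4], 59)]
plate ((523.3333740234375, -253.2867889404297), (88.51689910888672, 88.58035278320312), 78.44929504394531) (250, 123, 139, 122)
[[ 471.0781 -287.7805]
 [ 557.8644 -305.5174]
 [ 575.5887 -218.7931]
 [ 488.8023 -201.0562]]
flow of held module 25 [-0.0031  0.03  ] [[-1.8, -0.2], [0.1, 0.0]]
```

To row units: -0.0114 m / 0.75 = -0.0152, -0.009 m / 0.75 = -0.012, 0.13 rad / 2 = 0.065.

Call:
arm_command(
  twist=[
    [0,0.0165,0],
    [0,0.0325,0],
    [0,0.049,0],
    [0,0.065,0],
    [0,0.065,0],
    [0,0.065,0],
    [0,0.065,0],
    [0,0.065,0],
    [0,0.065,0],
    [0,0.065,0],
    [0,0.065,0],
  ],
  travel=[
    [-0.0019,0,-0.0004],
    [-0.0036,0,-0.0009],
    [-0.0055,0,-0.0016],
    [-0.0073,0,-0.0023],
    [-0.0073,0,-0.0023],
    [-0.0079,0,-0.0055],
    [-0.0083,0,-0.0087],
    [-0.0087,0,-0.012],
    [-0.0091,0,-0.0152],
    [-0.0091,0,-0.0152],
    [-0.0091,0,-0.0152],
  ],
  gripper=[0.2,0.2,0.2,0.2,0.2,0.2,0.2,0.2,0.2,0.2,0.2],
)

```text
time: 16.58
ee_pos: [0.5209, -0.2701, 0.0752]
tool_rot: [-0.0, 0.775, 0.632, -0.0]
contact_force: [-0.5, -0.5, -1.2]
finger_gap: 0.0268
gripper_force: 109.0
```

```bash
python3 chk.py
python3 - <<'E'
from m import *
s=imaging.get_image("scene")["pixels"][100:220,290:430];w=imaging.get_image("wrist")["pixels"]
cv2.imwrite("pics/fin.png",np.hstack([cv2.resize(s,(350,300),interpolation=2),cv2.resize(w,(450,300))]))
E
```

```text
16.575 tilt 0.04349373133223298 a,b 28.662841212576573 28.632605239923706 x 0.20099505400564155 F [-0.4587 -0.4924 -1.2009] T [-0.0335  0.0064 -0.0437] 0.02676624979443808
16.625 tilt 0.04947178359878957 a,b 28.619473814915622 28.58507028026842 x 0.22303502382661478 F [-0.6021  0.805  -1.3108] T [-0.0208  0.0099 -0.0174] 0.026635264992645815
[([322.5, 120.9], 292), ([369.7, 140.9], 73), ([271.9, 141.4], 41), ([313.1, 184.2], 39), ([327.1, 184.4], 25), ([363.8, 195.6], 139)]
plate ((522.9527587890625, -254.95838928222656), (90.43162536621094, 88.92864990234375), 78.47178649902344) (255, 123, 129, 122)
[[ 470.349  -290.3758]
 [ 557.4837 -308.1483]
 [ 575.5565 -219.541 ]
 [ 488.4218 -201.7685]]
flow of held module 25 [0.0266 0.0402] [[-1.2, -0.8], [0.5, 0.1]]
```

View pics/fin.png

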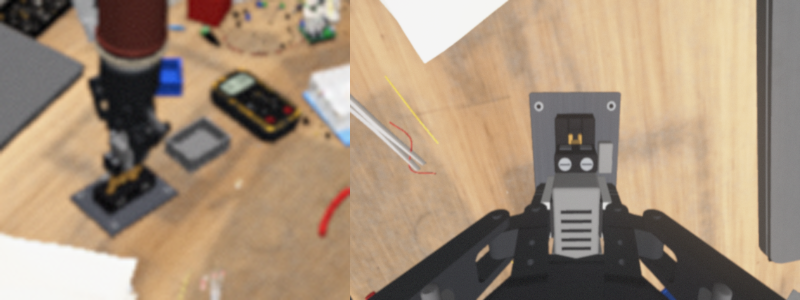

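The module is out and level: its brass blade shows above the housing in both views. The wrist load of about 1.2 N is the module's weight alone, so the dock is not being lifted. The dock, tray and multimeter are apart and in line, so I hand in.

```bash
python3 -c "
from plant import arm
print(arm.close_job())"
```

```text
the job is handed in; nothing more can be done
None
```

The job is handed in after about 17 s of the 58 s: the tray stands between dock and multimeter, about 2 mm off the dock's centre line and square to it within 1°, and the arm holds the freed module level about 4.6 mm above its slot, with the wrist force giving no sign that the dock lifted.

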